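# Put the seasonings away by kind

## Task

Put away the five loose seasonings that stand about on the worktop. The two loose spice jars go into the wooden tray where a spice jar already stands and the loose tin into the tray where a tin already stands, each upright in an empty bay of its own; the salt shaker goes into the smaller cup of the cruet stand and the pepper shaker into the larger one, both upright and fully down. Leave the jar and the tin that already stand in the trays where they are.

Things in the scene. Friction and masses are not known exactly. Their poses are not given: they have to be found in the camera images.
- jar_1: loose glass spice jar with a yellow lid, round, 45 mm across, 100 mm tall, 0.11 kg; stands upright on the worktop. Origin: centre of its underside, z up along its axis.
- jar_2: loose glass spice jar with a white lid, round, 47 mm across, 98 mm tall, 0.11 kg; stands upright on the worktop. Origin: centre of its underside, z up along its axis.
- tin: loose small food tin, plain cylinder 57 mm across, 72 mm tall, 0.18 kg; stands upright on the worktop. Origin: centre of its underside, z up along its axis.
- salt: salt shaker, plain pale grey with a slightly rounded top, round and straight, 38 mm across, 72 mm tall, 0.09 kg; stands upright on the worktop. Origin: centre of its underside, z up along its axis.
- pepper: pepper shaker, glass with a domed grey top, round, 44 mm across up to 66 mm above its foot, then 34 mm, 90 mm tall, 0.10 kg; stands upright on the worktop. Origin: centre of its underside, z up along its axis.
- home_jar: glass spice jar with a red lid, 45 mm across, 108 mm tall, that already stands in an end bay of one of the trays (either one): this tray is for spice jars. Loose; to be left there. Origin: centre of its underside, z up along its axis.
- home_tin: tin of the same make and size as the loose one (57 mm across, 72 mm tall) that already stands in an end bay of the other tray: this tray is for tins. Loose; to be left there. Origin: centre of its underside, z up along its axis.
- tray_1: one fixed wooden pantry tray, 78 mm (x) by 224 mm (y), walls 36 mm high; three square open bays in a row, each 68 x 68 mm inside, centres at y = -73, 0 and +73 mm, partitions 5 mm thick, 30 mm high; bay floor 6 mm above the origin. Both trays are alike: what stands in a tray tells its kind. Origin: centre of the underside, z up.
- tray_2: the other fixed wooden pantry tray, 78 mm (x) by 224 mm (y), walls 36 mm high; three square open bays in a row, each 68 x 68 mm inside, centres at y = -73, 0 and +73 mm, partitions 5 mm thick, 30 mm high; bay floor 6 mm above the origin. Both trays are alike: what stands in a tray tells its kind. Origin: centre of the underside, z up.
- cruet: fixed wooden cruet stand, 144 mm long, two round open cups 28 mm high, floor 6 mm above the origin: the smaller (salt) has a bore of 48 mm, centre at y = +42 mm; the larger (pepper) a bore of 62 mm, centre at y = -40 mm (x = 0 for both). Between them at y = +5 mm a steel handle, 30 mm wide along x, 92 mm tall. Origin: underside, z up. It may stand turned any way.
Things that resemble listed ones, but are neither listed nor needed, are in the scene too. What is shaped like the salt but black or green is not meant.

How it is judged:
By the outcome, as a careful person would: the job done as asked, in the order asked, and still so for the second after the job is handed in, with the robot touching nothing.
It also fails if it takes over 115 s, if anything falls off the work surface, if the arm or the gripper's body presses on something with over 40 N, if the wrist force passes 120 N, or if a joint passes its speed limit or range.

## Robot

A 6-joint arm with a two-finger parallel gripper is mounted at the origin on a cart in front of the work surface, level with it; the furniture and walls round the work are solid. World frame = base frame: x ahead of the robot, y to its left, z up, the work surface at z = 0. Lengths are in m, angles in degrees, forces in N, time in s.
With the tool pointing down it reaches from about 0.35 to 0.95 m from the base axis. Payload 17.4 kg.
Tool frame: the origin (TCP) lies midway between the tips of the shut fingers; the grasp point (between the pads) lies 19 mm behind it; z points along the fingers, y is the line along which they close (so a half turn about z gives the same grasp; the last joint's range is limited). The gripper opens to 93 mm and grips with 3 to 60 N. Pads are 15 mm wide; open, the fingers measure 128 mm over their backs; the gripper's body (75 mm by 188 mm) begins 65 mm behind the grasp point.
Start: joints at [64.928, 6.646, 82.598, -0, 90.757, -2.166], TCP at [0.263, 0.622, 0.219] pointing down, gripper open.
Joint ranges: [-162.19, 162.19], [-47.58, 125.68], [4.15, 143.07], [-65.23, 245.23], [0.69, 171.88], [-170.13, 170.13]. Speed limits (degrees/s): [108.29, 108.29, 127.2, 180, 180, 180].

## Interface

Orientations are given as a 3x3 rotation matrix whose columns are the frame's x, y, z axes.
In Python, from plant import sensors, eyes, workorder gives the robot as it stands.
- The arm moves only by the tool creep_tool, called as name(argument=value, ...) on one line, values as JSON. Schema: {"type":"object","properties":{"rows":{"type":"object","properties":{"motion":{"type":"array","items":{"type":"array","items":{"type":"number"},"minItems":7,"maxItems":7},"minItems":1,"maxItems":20}},"additionalProperties":false,"required":["motion"]},"squeeze":{"type":"number"},"only":{"type":"string"},"quiet":{"type":"boolean"},"lines":{"type":"string"}},"required":["rows"],"additionalProperties":false}. rows is an object whose key "motion" holds a list of rows, 1 to 20 of them, each of 7 numbers: dx, dy, dz in a scale on which 1.0 is 800 mm, then a rotation vector rx, ry, rz in normalised numbers (1 is pi rad), then the finger opening in m; each row shifts and turns the commanded pose from where the row before left it, along the tool's axes as they then stand; what a row does not reach is not made up. A row lasts 1/8 s, in which the tool goes at most 0.0625 m and 10.7 degrees, less where a joint would pass 70% of its speed; a pose out of reach is approached as far as the arm can. The fingers move at their own pace and stop on an object; squeeze is the grip in N (left out, the last holds). Time passes only in rows, so rows that do not move let the fingers close. The tool returns the time, the measured TCP pose, the force, the opening and the grip force at its end. only (a regular expression) keeps the lines of the reply that match it, lines (a string "A,B") keeps lines A to B, and quiet returns only ok. Input that does not fit is refused with a message, and nothing moves.
- sensors.read_state(): the state, without advancing time (a new reading comes with each control period).
- eyes.camera(name): name is "side" or "top"; returns a dict with "img" (480x640x3 uint8, red, green, blue), "K" (3x3 intrinsics, pixels), "world_from_camera" (4x4, takes a point from camera to world coordinates). Camera axes: x right, y up, looking along -z (the intrinsics and any distortion apply to the point x, -y, -z); pixel columns grow to the right and rows downward; lengths in m; the calibration is good to about 2 mm. A picture is of the moment at which its call begins. There is no depth.
- workorder.job_done(): hands the job in; it is judged then, once.
The state is a dict: "t": time; "qpos": joint angles; "qvel": joint speeds; "joint_efforts": joint torques, N m; "position": TCP position; "tool_rot": TCP orientation; "force": force on the tool from outside, world axes, zero at the start; "wrist_torque": the same for the moment, N m; "finger_gap": finger opening in m; "gripper_force": force on a finger pad.
Only numpy, scipy, OpenCV 4.12 (cv2) and the standard library are available. Lean on these libraries where they do the work, as an engineer would, in place of code of your own. Each camera call takes 0.05 s, during which the arm holds its last target. There are 200 camera calls.

## Working session

There is one attempt and no reset: what is moved stays moved. The work goes in short steps, Python scripts to look and compute and a tool call to move; the robot and the scene stay as the last step left them, time stands still between calls to the robot, and variables do not carry over. Pictures are saved under pics/ and viewed, at most 14 in all, crops included, and the job is handed in when it is done.

```bash
ls; mkdir -p pics; python3 - <<'E'
from plant import sensors, eyes
import cv2
for n in("top","side"):
    c=eyes.camera(n);cv2.imwrite(f"pics/{n}0.png",c["img"][:,:,::-1]);print(n,c["K"].tolist(),c["world_from_camera"].round(4).tolist(),[k for k in c])
s=sensors.read_state();print(s["t"],s["position"],s["tool_rot"],s["finger_gap"])
E
```

```text
pics
top [[564.2078989467368, 0.0, 320.318581889893], [0.0, 564.2078989467368, 233.52631738823035], [0.0, 0.0, 1.0]] [[0.0292, 0.9936, -0.109, 0.3818], [-0.9995, 0.0306, 0.0111, 0.0013], [0.0144, 0.1087, 0.994, 1.2043], [0.0, 0.0, 0.0, 1.0]] ['img', 'K', 'world_from_camera']
side [[605.2365790272161, 0.0, 318.33158275230375], [0.0, 605.2365790272161, 234.42376695711286], [0.0, 0.0, 1.0]] [[-0.998, 0.0278, -0.0576, 0.4281], [-0.064, -0.4104, 0.9096, 1.3885], [0.0016, 0.9115, 0.4114, 0.6808], [0.0, 0.0, 0.0, 1.0]] ['img', 'K', 'world_from_camera']
0.1 [0.26266599 0.62161566 0.21797911] [[-9.21143740e-01  3.89222328e-01 -4.35487694e-04]
 [ 3.89222569e-01  9.21143286e-01 -9.15186403e-04]
 [ 4.49355834e-05 -1.01251987e-03 -9.99999486e-01]] 0.0926958453893713
```

View pics/top0.png

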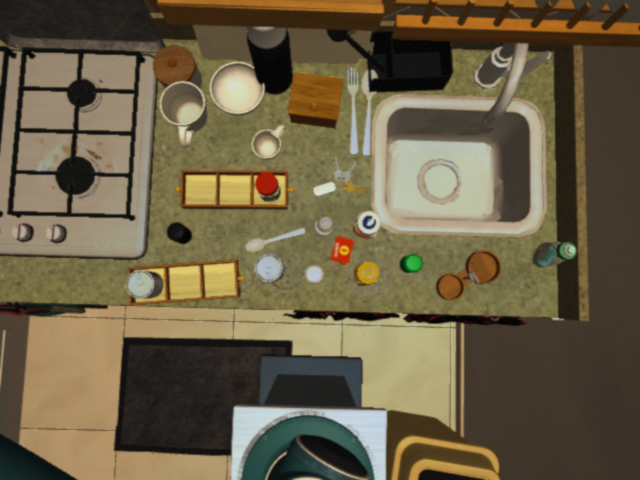

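View pics/side0.png

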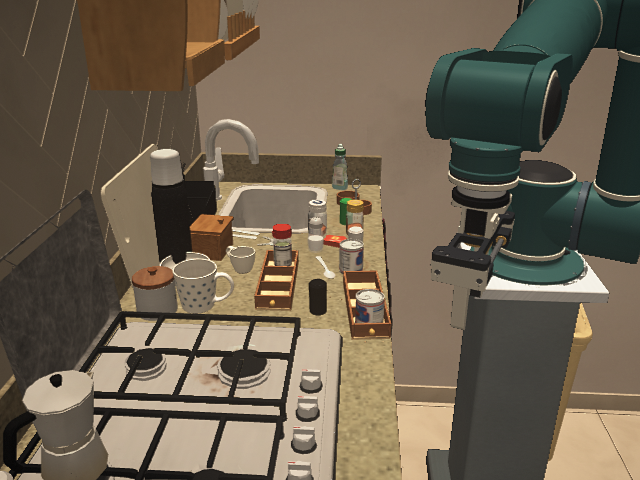

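The top view shows the jar tray at (235,190) with its red lid at (267,185), and the tin tray at (185,283) with its tin at (143,283). The cruet is at (468,275).

Lookalikes:
- **Tin:** (268,267) loose, (143,283) home.
- **Jars:** yellow lid (367,271), white lid (367,223), red home (267,185).
- **Salt:** pale (314,273), versus black (178,233) and green (412,263).
- **Pepper:** (324,225).

I'll check these in one close crop.

```bash
cat > h.py <<'E'
import numpy as np, cv2
from plant import eyes, sensors
def cam(n):
    return eyes.camera(n)
def ray(c,u,v):
    K=c["K"];T=c["world_from_camera"]
    d=T[:3,:3]@np.array([(u-K[0,2])/K[0,0],-(v-K[1,2])/K[1,1],-1.]);return T[:3,3],d
def onz(c,u,v,z):
    o,d=ray(c,u,v);return (o+d*(z-o[2])/d[2])
def proj(c,p):
    T=c["world_from_camera"];q=T[:3,:3].T@(np.array(p)-T[:3,3]);K=c["K"]
    return K[0,0]*q[0]/-q[2]+K[0,2],K[1,1]*-q[1]/-q[2]+K[1,2]
def two(ct,p,cs,q):
    o1,d1=ray(ct,*p);o2,d2=ray(cs,*q)
    s=np.linalg.lstsq(np.c_[d1,-d2],o2-o1,rcond=None)[0]
    return (o1+s[0]*d1+o2+s[1]*d2)/2, np.linalg.norm(o1+s[0]*d1-o2-s[1]*d2)
E
python3 - <<'E'
import cv2
t=cv2.imread("pics/top0.png");s=cv2.imread("pics/side0.png")
cv2.imwrite("pics/topc.png",cv2.resize(t[160:310,120:320],None,fx=4,fy=4,interpolation=cv2.INTER_CUBIC))
cv2.imwrite("pics/topd.png",cv2.resize(t[160:310,300:500],None,fx=4,fy=4,interpolation=cv2.INTER_CUBIC))
cv2.imwrite("pics/sidec.png",cv2.resize(s[180:340,250:400],None,fx=3.75,fy=3.75,interpolation=cv2.INTER_CUBIC))
E
```

```text
(no output)
```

View pics/topc.png

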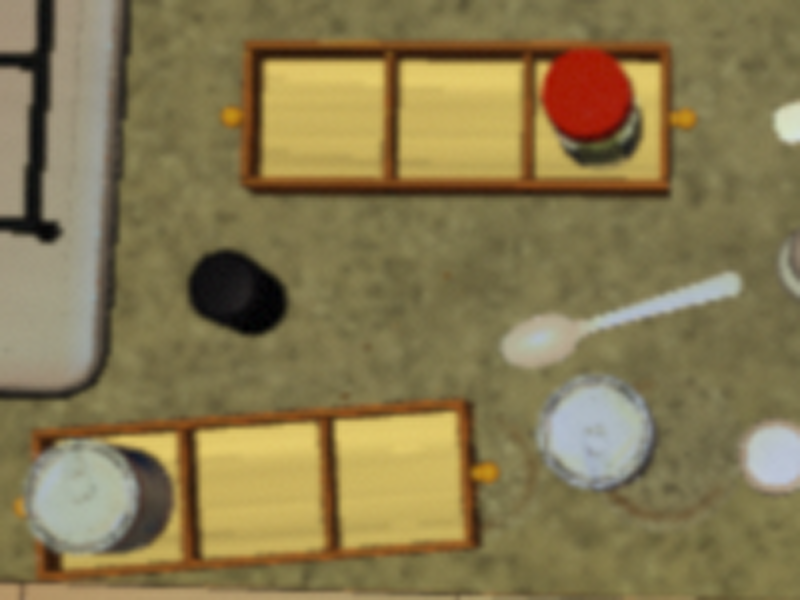

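View pics/topd.png

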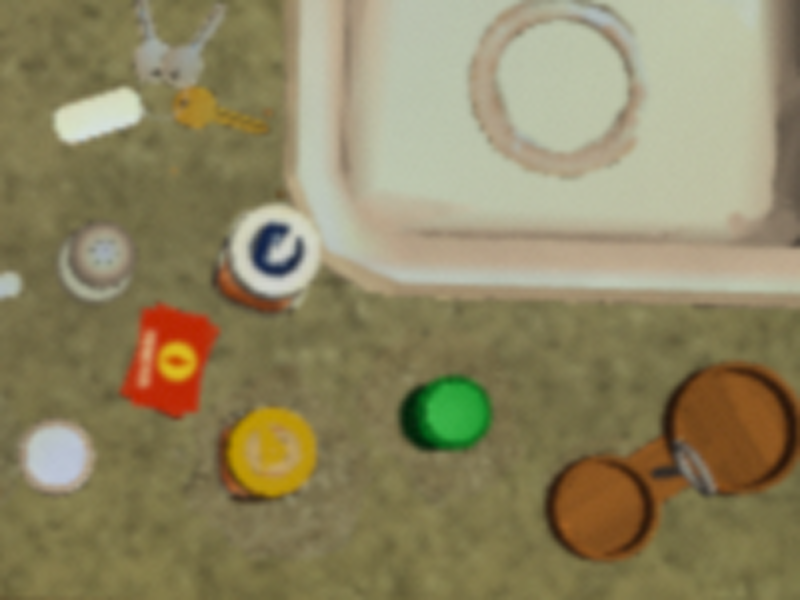

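View pics/sidec.png

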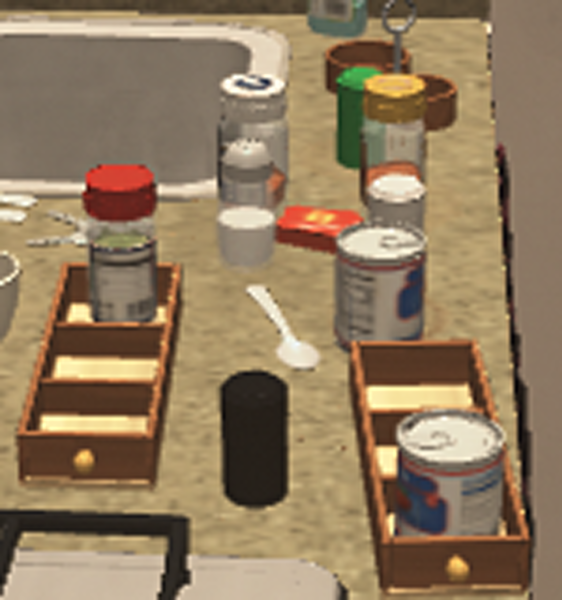

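The crops confirm the choices: yellow-lid jar top at topd (271,451), white-lid jar (276,248), pepper dome (102,256), pale salt (57,457), loose tin at topc (596,432). The cruet's small cup is at (601,507) and its large cup at (737,427).

```bash
cat > m.py <<'E'
from h import *
c=cam("top");s=cam("side")
im=cv2.cvtColor(c["img"],cv2.COLOR_RGB2BGR)
C=lambda x,y:((x+.5)/4-.5+120,(y+.5)/4-.5+160)
D=lambda x,y:((x+.5)/4-.5+300,(y+.5)/4-.5+160)
S=lambda p:((p[0]-250)*3.75,(p[1]-180)*3.75)
P={"jar1":(D(271,451),.1),"jar2":(D(276,248),.098),"tin":(C(596,432),.072),"salt":(D(57,457),.070),"pepper":(D(102,256),.088),"hjar":(C(588,92),.108),"htin":(C(83,496),.072),"black":(C(226,287),.072),"green":(D(455,412),.072),"cupS":(D(601,507),.028),"cupL":(D(737,427),.028)}
for k,(p,z) in P.items():
    w=onz(c,*p,z);print(k,w.round(4),"side crop",np.round(S(proj(s,w))))
for n,cs in(("jartray",[(245,42),(668,42),(668,190),(245,188)]),("tintray",[(35,433),(468,402),(478,547),(40,578)])):
    q=np.array([onz(c,*C(*a),.036) for a in cs]);m=q.mean(0);ax=(q[0]+q[3]-q[1]-q[2])/2
    print(n,m.round(4),"len",np.linalg.norm(ax).round(4),"ang",np.degrees(np.arctan2(ax[1],ax[0])).round(1))
    a=ax/np.linalg.norm(ax)
    for k in(-1,0,1):print("  bay",k,(m+a*k*.073).round(4),"side",np.round(S(proj(s,m+a*k*.073))))
E
python3 m.py
```

```text
jar1 [ 0.4294 -0.1054  0.1   ] side crop [389.  85.]
jar2 [ 0.5298 -0.106   0.098 ] side crop [246.  84.]
tin [0.4342 0.0901 0.072 ] side crop [377. 239.]
salt [ 0.4245 -0.0009  0.07  ] side crop [393. 184.]
pepper [ 0.5244 -0.0202  0.088 ] side crop [246. 144.]
hjar [0.5997 0.0978 0.108 ] side crop [113. 184.]
htin [0.3948 0.3437 0.072 ] side crop [444. 445.]
black [0.5015 0.2788 0.072 ] side crop [250. 379.]
green [ 0.4529 -0.2003  0.072 ] side crop [358.  73.]
cupS [ 0.4085 -0.2849  0.028 ] side crop [415.  88.]
cupL [ 0.4523 -0.3561  0.028 ] side crop [362.  55.]
jartray [0.5995 0.1723 0.036 ] len 0.2213 ang 91.7
  bay -1 [0.6016 0.0993 0.036 ] side [112. 288.]
  bay 0 [0.5995 0.1723 0.036 ] side [101. 342.]
  bay 1 [0.5973 0.2452 0.036 ] side [ 89. 400.]
tintray [0.401  0.2664 0.036 ] len 0.2233 ang 95.8
  bay -1 [0.4083 0.1938 0.036 ] side [416. 369.]
  bay 0 [0.401  0.2664 0.036 ] side [429. 430.]
  bay 1 [0.3936 0.3391 0.036 ] side [443. 498.]
```

Units first: shifts go in shares of 800 mm and turns go in shares of pi rad. So -0.06 m / 0.8 = -0.075, -0.04 m / 0.8 = -0.05, 9.6 degrees / 180 = 0.0533.

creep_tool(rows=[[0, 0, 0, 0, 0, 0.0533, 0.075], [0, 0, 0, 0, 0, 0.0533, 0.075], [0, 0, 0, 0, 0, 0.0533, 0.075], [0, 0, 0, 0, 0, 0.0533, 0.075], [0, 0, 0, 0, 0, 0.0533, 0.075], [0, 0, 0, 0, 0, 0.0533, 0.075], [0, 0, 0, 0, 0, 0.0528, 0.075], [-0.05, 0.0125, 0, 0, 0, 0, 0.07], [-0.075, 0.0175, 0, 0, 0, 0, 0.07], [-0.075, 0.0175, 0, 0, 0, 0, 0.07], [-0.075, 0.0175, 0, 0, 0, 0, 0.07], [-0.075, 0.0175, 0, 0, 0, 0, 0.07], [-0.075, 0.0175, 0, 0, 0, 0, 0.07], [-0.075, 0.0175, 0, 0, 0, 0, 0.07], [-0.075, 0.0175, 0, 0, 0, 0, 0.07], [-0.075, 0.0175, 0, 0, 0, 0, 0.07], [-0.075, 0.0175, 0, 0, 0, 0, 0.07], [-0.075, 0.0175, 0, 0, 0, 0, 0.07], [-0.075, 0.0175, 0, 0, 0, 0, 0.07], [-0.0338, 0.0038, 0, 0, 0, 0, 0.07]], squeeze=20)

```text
refused: rows: the value is not of type 'object' (schema: type "object"). Nothing was moved.
```

The error is about the shape of the input: an object with the rows under "motion". Fixing that and sending the same move.

creep_tool(rows={"motion": [[0, 0, 0, 0, 0, 0.0533, 0.075], [0, 0, 0, 0, 0, 0.0533, 0.075], [0, 0, 0, 0, 0, 0.0533, 0.075], [0, 0, 0, 0, 0, 0.0533, 0.075], [0, 0, 0, 0, 0, 0.0533, 0.075], [0, 0, 0, 0, 0, 0.0533, 0.075], [0, 0, 0, 0, 0, 0.0528, 0.075], [-0.05, 0.0125, 0, 0, 0, 0, 0.07], [-0.075, 0.0175, 0, 0, 0, 0, 0.07], [-0.075, 0.0175, 0, 0, 0, 0, 0.07], [-0.075, 0.0175, 0, 0, 0, 0, 0.07], [-0.075, 0.0175, 0, 0, 0, 0, 0.07], [-0.075, 0.0175, 0, 0, 0, 0, 0.07], [-0.075, 0.0175, 0, 0, 0, 0, 0.07], [-0.075, 0.0175, 0, 0, 0, 0, 0.07], [-0.075, 0.0175, 0, 0, 0, 0, 0.07], [-0.075, 0.0175, 0, 0, 0, 0, 0.07], [-0.075, 0.0175, 0, 0, 0, 0, 0.07], [-0.075, 0.0175, 0, 0, 0, 0, 0.07], [-0.0338, 0.0038, 0, 0, 0, 0, 0.07]]}, squeeze=20)

```text
t: 2.7
position: [0.4296, -0.108, 0.2184]
tool_rot: [[0.003, 1.0, -0.0], [1.0, -0.003, -0.0], [-0.0, -0.0, -1.0]]
force: [0.2, 1.1, 1.2]
finger_gap: 0.07
gripper_force: 0.0
```

```bash
python3 -c "
from h import *
s=sensors.read_state();print(s['t'],s['position'],s['tool_rot'],s['finger_gap'],s['qpos'])"
```

```text
2.7 [ 0.42960423 -0.10798276  0.21838656] [[ 2.82298383e-03  9.99995894e-01 -4.92912650e-04]
 [ 9.99996012e-01 -2.82302368e-03 -8.01787330e-05]
 [-8.15699079e-05 -4.92684341e-04 -9.99999875e-01]] 0.06997833188259989 [-1.74005977e+01 -2.33269618e+01  1.09423204e+02 -1.28596378e-02
  9.39293329e+01 -1.72397297e+01]
```

Converted, -0.05 m / 0.8 = -0.0625, -0.02 m / 0.8 = -0.025.

creep_tool(rows={"motion": [[0.0033, 0, 0.0625, 0, 0, 0, 0.07], [0, 0, 0.0625, 0, 0, 0, 0.07], [0, 0, 0.0625, 0, 0, 0, 0.07], [0, 0, 0.0293, 0, 0, 0, 0.07], [0, 0, 0, 0, 0, 0, 0.07], [0, 0, 0, 0, 0, 0, 0.03], [0, 0, 0, 0, 0, 0, 0.03], [0, 0, 0, 0, 0, 0, 0.03], [0, 0, 0, 0, 0, 0, 0.03], [0, 0, -0.025, 0, 0, 0, 0.03], [0, 0, -0.0625, 0, 0, 0, 0.03], [0, 0, -0.0625, 0, 0, 0, 0.03], [0, 0, -0.0625, 0, 0, 0, 0.03], [0, 0, 0, 0, 0, 0, 0.03]]}, squeeze=20)

```text
t: 4.45
position: [0.4307, -0.1029, 0.2191]
tool_rot: [[0.0, 1.0, 0.005], [1.0, -0.0, -0.002], [-0.002, 0.005, -1.0]]
force: [-0.5, -0.4, -2.2]
finger_gap: 0.0447
gripper_force: 19.9
```

Converted, 0.05 m / 0.8 = 0.0625, 0.04 m / 0.8 = 0.05.

creep_tool(rows={"motion": [[0.0344, 0.0169, 0, 0, 0, 0, 0.03], [0.0625, 0.03, 0, 0, 0, 0, 0.03], [0.0625, 0.03, 0, 0, 0, 0, 0.03], [0.0625, 0.03, 0, 0, 0, 0, 0.03], [0.0625, 0.03, 0, 0, 0, 0, 0.03], [0.0625, 0.03, 0, 0, 0, 0, 0.03], [0.0625, 0.03, 0, 0, 0, 0, 0.03], [0.0256, 0.0113, 0, 0, 0, 0, 0.03], [0, 0, 0, 0, 0, 0, 0.03], [0, 0, 0.05, 0, 0, 0, 0.03], [0, 0, 0.05, 0, 0, 0, 0.03], [0, 0, 0.0375, 0, 0, 0, 0.03]]}, squeeze=20)

```text
t: 5.95
position: [0.5953, 0.2437, 0.1033]
tool_rot: [[0.001, 1.0, -0.001], [1.0, -0.001, -0.001], [-0.001, -0.001, -1.0]]
force: [0.7, -0.0, -1.4]
finger_gap: 0.0443
gripper_force: 19.9
```

Converted, 0.03 m / 0.8 = 0.0375, 0.015 m / 0.8 = 0.0188.

creep_tool(rows={"motion": [[0.0019, 0.0019, 0.0375, 0, 0, 0, 0.03], [0, 0, 0.0188, 0, 0, 0, 0.03], [0, 0, 0, 0, 0, 0, 0.03], [0, 0, 0, 0, 0, 0, 0.03]]}, squeeze=20)

```text
t: 6.45
position: [0.5982, 0.2467, 0.0617]
tool_rot: [[0.0, 1.0, 0.002], [1.0, -0.0, 0.0], [0.0, 0.002, -1.0]]
force: [0.2, 0.7, -0.9]
finger_gap: 0.0445
gripper_force: 19.9
```

Converted, 0.0085 m / 0.8 = 0.0106.

creep_tool(rows={"motion": [[0, 0, 0.0106, 0, 0, 0, 0.03], [0, 0, 0, 0, 0, 0, 0.03], [0, 0, 0, 0, 0, 0, 0.03]]}, squeeze=20)

```text
t: 6.82
position: [0.5978, 0.2469, 0.0519]
tool_rot: [[0.0, 1.0, 0.0], [1.0, -0.0, 0.0], [0.0, 0.0, -1.0]]
force: [-0.4, 0.3, 1.1]
finger_gap: 0.0444
gripper_force: 19.9
```

creep_tool(rows={"motion": [[0, 0, 0, 0, 0, 0, 0.065], [0, 0, 0, 0, 0, 0, 0.065], [0, 0, 0, 0, 0, 0, 0.065], [0, 0, -0.0375, 0, 0, 0, 0.07], [0, 0, -0.0625, 0, 0, 0, 0.07], [0, 0, -0.0625, 0, 0, 0, 0.07], [0, 0, -0.0375, 0, 0, 0, 0.07], [0, 0, 0, 0, 0, 0, 0.07]]})

```text
t: 7.82
position: [0.5984, 0.2471, 0.2146]
tool_rot: [[0.0, 1.0, 0.004], [1.0, -0.0, 0.001], [0.001, 0.004, -1.0]]
force: [0.2, -0.0, -0.9]
finger_gap: 0.0698
gripper_force: 0.0
```

Converted, -0.06 m / 0.8 = -0.075, 0.04 m / 0.8 = 0.05.

creep_tool(rows={"motion": [[-0.0375, -0.0075, 0, 0, 0, 0, 0.07], [-0.075, -0.015, 0, 0, 0, 0, 0.07], [-0.075, -0.015, 0, 0, 0, 0, 0.07], [-0.075, -0.015, 0, 0, 0, 0, 0.07], [-0.075, -0.015, 0, 0, 0, 0, 0.07], [-0.075, -0.015, 0, 0, 0, 0, 0.07], [-0.0281, -0.0031, 0, 0, 0, 0, 0.07], [0, 0, 0.05, 0, 0, 0, 0.07], [0, 0, 0.05, 0, 0, 0, 0.07], [0, 0, 0, 0, 0, 0, 0.07], [0, 0, 0, 0, 0, 0, 0.07]]}, squeeze=20)

```text
t: 9.2
position: [0.5295, -0.1056, 0.1329]
tool_rot: [[-0.0, 1.0, 0.001], [1.0, 0.0, -0.0], [-0.0, 0.001, -1.0]]
force: [0.3, 0.0, 1.0]
finger_gap: 0.0702
gripper_force: 0.0
```

Converted, -0.05 m / 0.8 = -0.0625, 0.04 m / 0.8 = 0.05.

creep_tool(rows={"motion": [[0, 0, 0.05, 0, 0, 0, 0.07], [0, 0, 0.05, 0, 0, 0, 0.07], [0, 0, 0.0088, 0, 0, 0, 0.07], [0, 0, 0, 0, 0, 0, 0.07], [0, 0, 0, 0, 0, 0, 0.03], [0, 0, 0, 0, 0, 0, 0.03], [0, 0, 0, 0, 0, 0, 0.03], [0, 0, 0, 0, 0, 0, 0.03], [0, 0, -0.025, 0, 0, 0, 0.03], [0, 0, -0.0625, 0, 0, 0, 0.03], [0, 0, -0.0625, 0, 0, 0, 0.03], [0, 0, -0.0625, 0, 0, 0, 0.03], [0, 0, 0, 0, 0, 0, 0.03], [0, 0, 0, 0, 0, 0, 0.03]]}, squeeze=20)

```text
t: 10.95
position: [0.5289, -0.1056, 0.2149]
tool_rot: [[0.0, 1.0, 0.0], [1.0, -0.0, -0.0], [-0.0, 0.0, -1.0]]
force: [-0.1, -0.2, -1.7]
finger_gap: 0.0503
gripper_force: 20.0
```

Converted, 0.05 m / 0.8 = 0.0625, 0.03 m / 0.8 = 0.0375.

creep_tool(rows={"motion": [[0.035, 0.0133, 0, 0, 0, 0, 0.03], [0.0625, 0.015, 0, 0, 0, 0, 0.03], [0.0625, 0.015, 0, 0, 0, 0, 0.03], [0.0625, 0.015, 0, 0, 0, 0, 0.03], [0.0625, 0.015, 0, 0, 0, 0, 0.03], [0.0625, 0.015, 0, 0, 0, 0, 0.03], [0, 0, 0.0375, 0, 0, 0, 0.03], [0, 0, 0, 0, 0, 0, 0.03]]}, squeeze=20)

```text
t: 11.95
position: [0.5984, 0.1724, 0.1812]
tool_rot: [[-0.001, 1.0, -0.006], [1.0, 0.001, -0.001], [-0.001, -0.006, -1.0]]
force: [-0.6, -0.3, -0.8]
finger_gap: 0.0502
gripper_force: 20.0
```

```bash
python3 - <<'E'
from h import *
s=cam("side")["img"][:,:,::-1]
cv2.imwrite("pics/s2.png",cv2.resize(s[100:340,240:440],None,fx=2.5,fy=2.5,interpolation=cv2.INTER_CUBIC))
E
```

```text
(no output)
```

View pics/s2.png

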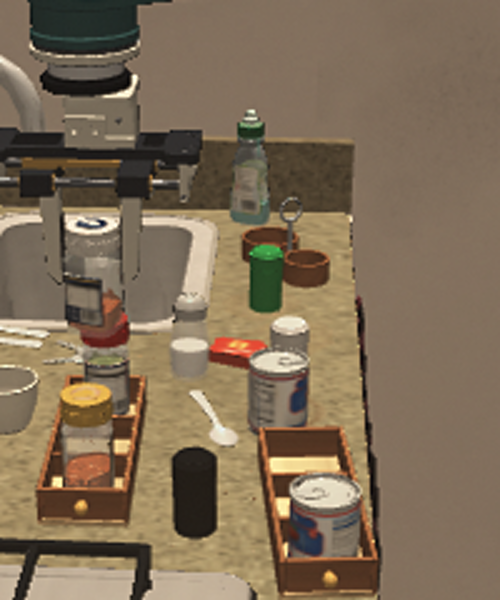

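Jar_1 stands upright in the end bay, yellow lid at crop (87,392). Jar_2 hangs over the middle bay at (95,270), leaning by about 2–3°, and should right itself on the floor.

Converted, 0.05 m / 0.8 = 0.0625, 0.03 m / 0.8 = 0.0375.

creep_tool(rows={"motion": [[0, 0.0013, 0.05, 0, 0, 0, 0.03], [0, 0, 0.0625, 0, 0, 0, 0.03], [0, 0, 0.0375, 0, 0, 0, 0.03], [0, 0, 0.0156, 0, 0, 0, 0.03], [0, 0, 0, 0, 0, 0, 0.03], [0, 0, 0, 0, 0, 0, 0.03]]}, squeeze=20)

```text
t: 12.75
position: [0.6016, 0.1723, 0.0539]
tool_rot: [[0.0, 1.0, 0.002], [1.0, -0.0, 0.0], [0.0, 0.002, -1.0]]
force: [0.1, -0.1, -0.6]
finger_gap: 0.0495
gripper_force: 20.0
```

creep_tool(rows={"motion": [[0, 0, 0, 0, 0, 0, 0.052], [0, 0, 0, 0, 0, 0, 0.056], [0, 0, 0, 0, 0, 0, 0.065], [0, 0, 0, 0, 0, 0, 0.065], [0, 0, -0.0375, 0, 0, 0, 0.07], [0, 0, -0.0625, 0, 0, 0, 0.07], [0, 0, -0.0625, 0, 0, 0, 0.07], [0, 0, -0.0375, 0, 0, 0, 0.07], [0, 0, 0, 0, 0, 0, 0.07]]})

```text
t: 13.88
position: [0.6016, 0.1726, 0.2151]
tool_rot: [[0.0, 1.0, 0.004], [1.0, -0.0, 0.001], [0.001, 0.004, -1.0]]
force: [-0.5, -0.3, 0.4]
finger_gap: 0.07
gripper_force: 0.0
```

Converted, 0.05 m / 0.8 = 0.0625, -0.045 m / 0.8 = -0.0563.

creep_tool(rows={"motion": [[-0.0206, -0.0419, 0, 0, 0, 0, 0.08], [-0.0275, -0.0556, 0, 0, 0, 0, 0.08], [-0.0275, -0.0556, 0, 0, 0, 0, 0.08], [-0.0275, -0.0563, 0, 0, 0, 0, 0.08], [0, 0, 0.0625, 0, 0, 0, 0.08], [0, 0, 0.05, 0, 0, 0, 0.08], [0, 0, 0, 0, 0, 0, 0.08], [0, 0, 0, 0, 0, 0, 0.08]]}, squeeze=20)

```text
t: 14.88
position: [0.4337, 0.0899, 0.1234]
tool_rot: [[0.0, 1.0, 0.001], [1.0, -0.0, 0.0], [0.0, 0.001, -1.0]]
force: [-0.2, 0.0, 1.5]
finger_gap: 0.0798
gripper_force: 0.0
```

Converted, -0.04 m / 0.8 = -0.05, -0.02 m / 0.8 = -0.025.

creep_tool(rows={"motion": [[0, 0, 0.05, 0, 0, 0, 0.08], [0, 0, 0.05, 0, 0, 0, 0.08], [0, 0, 0, 0, 0, 0, 0.08], [0, 0, 0, 0, 0, 0, 0.04], [0, 0, 0, 0, 0, 0, 0.04], [0, 0, 0, 0, 0, 0, 0.04], [0, 0, 0, 0, 0, 0, 0.04], [0, 0, -0.025, 0, 0, 0, 0.04], [0, 0, -0.05, 0, 0, 0, 0.04], [0, 0, -0.05, 0, 0, 0, 0.04], [0, 0, 0, 0, 0, 0, 0.04], [0, 0, 0, 0, 0, 0, 0.04]]}, squeeze=20)

```text
t: 16.38
position: [0.433, 0.0898, 0.1416]
tool_rot: [[0.0, 1.0, -0.001], [1.0, -0.0, -0.0], [-0.0, -0.001, -1.0]]
force: [-0.6, -0.5, -1.5]
finger_gap: 0.0572
gripper_force: 20.0
```

Converted, 0.035 m / 0.8 = 0.0438, 0.034 m / 0.8 = 0.0425.

creep_tool(rows={"motion": [[0.0425, -0.0109, 0, 0, 0, 0, 0.04], [0.0438, -0.01, 0, 0, 0, 0, 0.04], [0.0438, -0.01, 0, 0, 0, 0, 0.04], [0, 0, 0.025, 0, 0, 0, 0.04], [0, 0, 0.0375, 0, 0, 0, 0.04], [0, 0, 0.0375, 0, 0, 0, 0.04], [0, 0, 0.0156, 0, 0, 0, 0.04], [0, 0, 0, 0, 0, 0, 0.04], [0, 0, 0, 0, 0, 0, 0.04]]}, squeeze=20)

```text
t: 17.5
position: [0.4087, 0.1935, 0.0496]
tool_rot: [[0.0, 1.0, -0.0], [1.0, -0.0, -0.0], [-0.0, -0.0, -1.0]]
force: [0.4, 0.5, -1.7]
finger_gap: 0.0569
gripper_force: 20.0
```

creep_tool(rows={"motion": [[0, 0, 0, 0, 0, 0, 0.06], [0, 0, 0, 0, 0, 0, 0.065], [0, 0, 0, 0, 0, 0, 0.075], [0, 0, 0, 0, 0, 0, 0.075], [0, 0, -0.0375, 0, 0, 0, 0.075], [0, 0, -0.0625, 0, 0, 0, 0.075], [0, 0, -0.0625, 0, 0, 0, 0.075], [0, 0, 0, 0, 0, 0, 0.065]]})

```text
t: 18.5
position: [0.4098, 0.1944, 0.1837]
tool_rot: [[-0.0, 1.0, 0.006], [1.0, 0.0, 0.002], [0.002, 0.006, -1.0]]
force: [-0.8, -0.7, -0.9]
finger_gap: 0.069
gripper_force: 0.0
```

Converted, -0.055 m / 0.8 = -0.0688, -0.05 m / 0.8 = -0.0625.

creep_tool(rows={"motion": [[-0.0433, 0.0038, 0, 0, 0, 0, 0.065], [-0.0688, 0.0063, 0, 0, 0, 0, 0.065], [-0.0688, 0.0063, 0, 0, 0, 0, 0.065], [-0.0625, 0.0038, 0, 0, 0, 0, 0.065], [0, 0, 0.0625, 0, 0, 0, 0.065], [0, 0, 0.0625, 0, 0, 0, 0.065], [0, 0, 0.0544, 0, 0, 0, 0.065], [0, 0, 0, 0, 0, 0, 0.065], [0, 0, 0, 0, 0, 0, 0.025], [0, 0, 0, 0, 0, 0, 0.025], [0, 0, 0, 0, 0, 0, 0.025], [0, 0, 0, 0, 0, 0, 0.025], [0, 0, -0.025, 0, 0, 0, 0.025], [0, 0, -0.0625, 0, 0, 0, 0.025], [0, 0, -0.0625, 0, 0, 0, 0.025], [0, 0, -0.0375, 0, 0, 0, 0.025], [0, 0, 0, 0, 0, 0, 0.025], [0, 0, 0, 0, 0, 0, 0.025]]}, squeeze=20)

```text
t: 20.75
position: [0.4242, -0.0007, 0.1851]
tool_rot: [[0.0, 1.0, -0.001], [1.0, -0.0, 0.0], [0.0, -0.001, -1.0]]
force: [0.3, 0.6, -0.4]
finger_gap: 0.0373
gripper_force: 20.0
```

Converted, -0.05 m / 0.8 = -0.0625, 0.04 m / 0.8 = 0.05, -10.5 degrees / 180 = -0.0583.

creep_tool(rows={"motion": [[-0.0428, -0.0025, 0, 0, 0, 0, 0.025], [-0.0625, -0.0038, 0, 0, 0, 0, 0.025], [-0.0625, -0.0038, 0, 0, 0, 0, 0.025], [-0.0625, -0.0038, 0, 0, 0, 0, 0.025], [-0.0625, -0.0038, 0, 0, 0, 0, 0.025], [-0.0625, -0.0025, 0, 0, 0, 0, 0.025], [0, 0, 0, 0, 0, -0.0583, 0.025], [0, 0, 0, 0, 0, -0.0583, 0.025], [0, 0, 0, 0, 0, -0.0583, 0.025], [0, 0, 0.0625, 0, 0, 0, 0.025], [0, 0, 0.05, 0, 0, 0, 0.025], [0, 0, 0, 0, 0, 0, 0.025], [0, 0, 0, 0, 0, 0, 0.025]]}, squeeze=20)

```text
t: 22.38
position: [0.4088, -0.2851, 0.0973]
tool_rot: [[-0.522, 0.853, 0.0], [0.853, 0.522, -0.0], [-0.0, 0.0, -1.0]]
force: [0.4, 0.2, 0.8]
finger_gap: 0.0377
gripper_force: 20.0
```

```bash
python3 - <<'E'
from h import *
s=cam("side");i=s["img"][:,:,::-1]
p=sensors.read_state()["position"]
for z in(-.036,.036):print(np.round((np.array(proj(s,p+[0,0,z]))-[320,150])*5))
print("cup",np.round((np.array(proj(s,[.4085,-.2849,.028]))-[320,150])*5))
cv2.imwrite("pics/s3.png",cv2.resize(i[130:240,300:430],None,fx=5,fy=5,interpolation=cv2.INTER_CUBIC))
E
```

```text
[205. 214.]
[208.  97.]
cup [204. 268.]
```

View pics/s3.png

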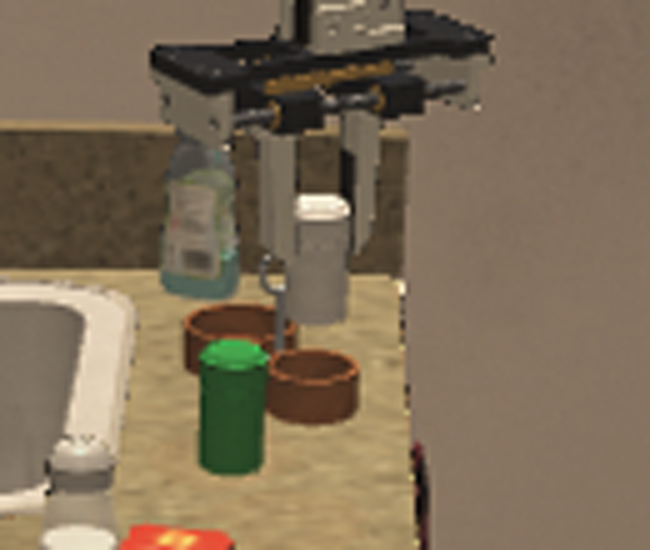

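The salt hangs at (318,314) over the small cup's rim at (314,367), about 2 mm too far towards −x. I'll shift it and lower.

Converted, 0.02 m / 0.8 = 0.025, 0.0013 m / 0.8 = 0.0016.

creep_tool(rows={"motion": [[-0.001, 0.0016, 0, 0, 0, 0, 0.025], [0, 0, 0.025, 0, 0, 0, 0.025], [0, 0, 0.025, 0, 0, 0, 0.025], [0, 0, 0.0125, 0, 0, 0, 0.025], [0, 0, 0.0038, 0, 0, 0, 0.025], [0, 0, 0, 0, 0, 0, 0.025], [0, 0, 0, 0, 0, 0, 0.025]]}, squeeze=20)

```text
t: 23.3
position: [0.4101, -0.285, 0.0431]
tool_rot: [[-0.522, 0.853, -0.0], [0.853, 0.522, 0.0], [0.0, -0.0, -1.0]]
force: [-0.7, 0.2, 0.8]
finger_gap: 0.0376
gripper_force: 20.0
```

Converted, -0.06 m / 0.8 = -0.075, -0.03 m / 0.8 = -0.0375.

creep_tool(rows={"motion": [[0, 0, 0, 0, 0, 0, 0.045], [0, 0, 0, 0, 0, 0, 0.055], [0, 0, 0, 0, 0, 0, 0.055], [0, 0, -0.0375, 0, 0, 0, 0.055], [0, 0, -0.075, 0, 0, 0, 0.06], [0, 0, -0.075, 0, 0, 0, 0.07], [0.0303, 0.0429, 0, 0, 0, 0, 0.07], [0.0355, 0.0504, 0, 0, 0, 0, 0.07], [0.0355, 0.0504, 0, 0, 0, 0, 0.07], [0.0355, 0.0504, 0, 0, 0, 0, 0.07], [0.0355, 0.0504, 0, 0, 0, 0, 0.07], [0.0355, 0.0504, 0, 0, 0, 0, 0.07], [0, 0, 0.0625, 0, 0, 0, 0.07], [0, 0, 0, 0, 0, 0, 0.07], [0, 0, 0, 0, 0, 0, 0.07]]}, squeeze=20)

```text
t: 25.18
position: [0.5246, -0.0205, 0.1448]
tool_rot: [[-0.522, 0.853, 0.001], [0.853, 0.522, -0.0], [-0.001, 0.001, -1.0]]
force: [0.2, -0.3, 0.3]
finger_gap: 0.0697
gripper_force: 0.0
```

```bash
python3 - <<'E'
from h import *
i=cam("side")["img"][:,:,::-1];j=cam("top")["img"][:,:,::-1]
a=cv2.resize(i[150:270,270:400],None,fx=4,fy=4,interpolation=cv2.INTER_CUBIC);b=cv2.resize(j[240:310,420:520],(520,364),interpolation=cv2.INTER_CUBIC)
cv2.imwrite("pics/s4.png",cv2.resize(np.hstack([a[:364*480//364] if 0 else cv2.resize(a,(394,364)),cv2.resize(b,(400,364))]),None,fx=1,fy=1))
E
```

```text
(no output)
```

View pics/s4.png

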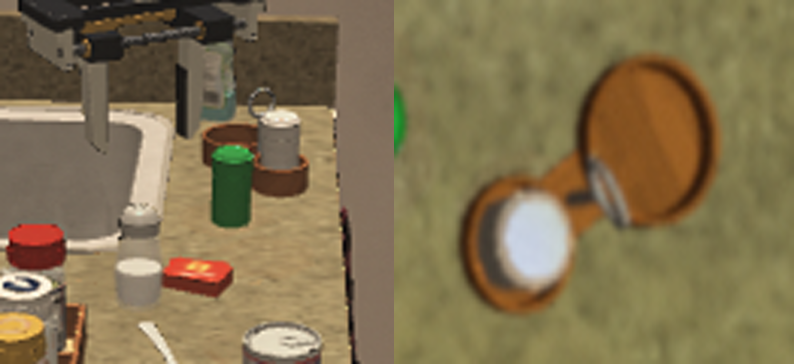

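The salt stands upright in the small cup (side (280,150), top (535,240)), and the open fingers straddle the pepper at (138,240).

Converted, -0.05 m / 0.8 = -0.0625, -0.03 m / 0.8 = -0.0375.

creep_tool(rows={"motion": [[0, 0, 0.0625, 0, 0, 0, 0.07], [0, 0, 0.0625, 0, 0, 0, 0.07], [0, 0, 0.0163, 0, 0, 0, 0.07], [0, 0, 0, 0, 0, 0, 0.07], [0, 0, 0, 0, 0, 0, 0.03], [0, 0, 0, 0, 0, 0, 0.03], [0, 0, 0, 0, 0, 0, 0.03], [0, 0, 0, 0, 0, 0, 0.03], [0, 0, -0.025, 0, 0, 0, 0.03], [0, 0, -0.0625, 0, 0, 0, 0.03], [0, 0, -0.0625, 0, 0, 0, 0.03], [0, 0, -0.0375, 0, 0, 0, 0.03], [0, 0, 0, 0, 0, 0, 0.03], [0, 0, 0, 0, 0, 0, 0.03]]}, squeeze=20)

```text
t: 27.02
position: [0.5239, -0.02, 0.1796]
tool_rot: [[-0.522, 0.853, -0.001], [0.853, 0.522, -0.0], [0.001, -0.001, -1.0]]
force: [-1.0, 0.9, -2.4]
finger_gap: 0.0405
gripper_force: 19.7
```

creep_tool(rows={"motion": [[-0.0321, -0.0296, 0, 0, 0, 0, 0.03], [-0.04, -0.0378, 0, 0, 0, 0, 0.03], [-0.048, -0.0455, 0, 0, 0, 0, 0.03], [-0.048, -0.0455, 0, 0, 0, 0, 0.03], [-0.048, -0.0455, 0, 0, 0, 0, 0.03], [-0.048, -0.0455, 0, 0, 0, 0, 0.03], [-0.048, -0.0455, 0, 0, 0, 0, 0.03], [0, 0, 0.05, 0, 0, 0, 0.03], [0, 0, 0.0625, 0, 0, 0, 0.03], [0, 0, 0, 0, 0, 0, 0.03], [0, 0, 0, 0, 0, 0, 0.03]]}, squeeze=20)

```text
t: 28.4
position: [0.4541, -0.3562, 0.0916]
tool_rot: [[-0.523, 0.853, 0.0], [0.853, 0.523, -0.0], [-0.001, 0.0, -1.0]]
force: [-0.1, -0.3, -0.2]
finger_gap: 0.0408
gripper_force: 19.7
```

```bash
python3 - <<'E'
from h import *
s=cam("side");i=s["img"][:,:,::-1]
p=sensors.read_state()["position"]
o=np.array([300,130])
print(np.round((np.array(proj(s,p+[0,0,-.03]))-o)*5),"cup",np.round((np.array(proj(s,[.4535,-.3561,.028]))-o)*5))
cv2.imwrite("pics/s5.png",cv2.resize(i[130:240,300:430],None,fx=5,fy=5,interpolation=cv2.INTER_CUBIC))
E
```

```text
[230. 271.] cup [230. 324.]
```

View pics/s5.png

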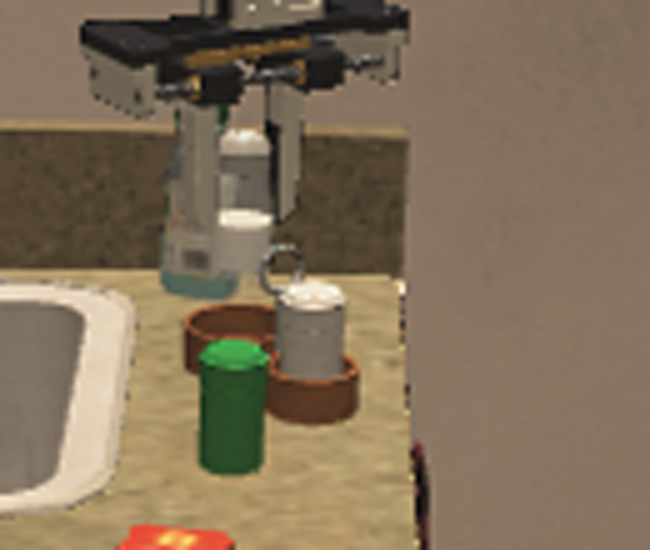

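The pepper's foot at (242,270) is in line with the large cup's rim centre at about (240,326), so I'll lower it.

Converted, 0.02 m / 0.8 = 0.025, 0.01 m / 0.8 = 0.0125.

creep_tool(rows={"motion": [[0, 0, 0.025, 0, 0, 0, 0.03], [0, 0, 0.025, 0, 0, 0, 0.03], [0, 0, 0.0125, 0, 0, 0, 0.03], [0, 0, 0.0038, 0, 0, 0, 0.03], [0, 0, 0, 0, 0, 0, 0.03], [0, 0, 0, 0, 0, 0, 0.03]]}, squeeze=20)

```text
t: 29.2
position: [0.4538, -0.3561, 0.0372]
tool_rot: [[-0.522, 0.853, 0.0], [0.853, 0.522, 0.0], [0.0, 0.0, -1.0]]
force: [-0.3, -0.4, -0.4]
finger_gap: 0.0406
gripper_force: 19.7
```

creep_tool(rows={"motion": [[0, 0, 0, 0, 0, 0, 0.045], [0, 0, 0, 0, 0, 0, 0.05], [0, 0, 0, 0, 0, 0, 0.06], [0, 0, 0, 0, 0, 0, 0.06], [0, 0, -0.0375, 0, 0, 0, 0.06], [0, 0, -0.075, 0, 0, 0, 0.06], [0, 0, -0.075, 0, 0, 0, 0.06], [0, 0, -0.05, 0, 0, 0, 0.06], [0.0625, 0, 0, 0, 0, 0, 0.06], [0.0625, 0, 0, 0, 0, 0, 0.06], [0.0625, 0, 0, 0, 0, 0, 0.06], [0.0625, 0, 0, 0, 0, 0, 0.06], [0.0625, 0, 0, 0, 0, 0, 0.06], [0, 0, 0, 0, 0, 0, 0.06]]})

```text
t: 30.95
position: [0.3224, -0.1414, 0.2281]
tool_rot: [[-0.524, 0.852, 0.003], [0.852, 0.524, -0.001], [-0.003, 0.002, -1.0]]
force: [0.5, 0.2, -0.4]
finger_gap: 0.0602
gripper_force: 0.0
```

```bash
python3 - <<'E'
from h import *
i=cam("side")["img"][:,:,::-1];j=cam("top")["img"][:,:,::-1]
cv2.imwrite("pics/f.png",np.vstack([cv2.resize(i[170:330,255:415],(400,400)) if 0 else cv2.resize(i[170:330,240:430],(475,400)),]))
cv2.imwrite("pics/g.png",cv2.resize(j[150:310,110:510],(800,320)))
E
```

```text
(no output)
```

View pics/f.png

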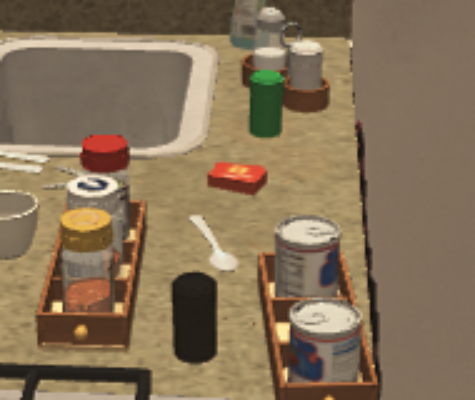

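View pics/g.png

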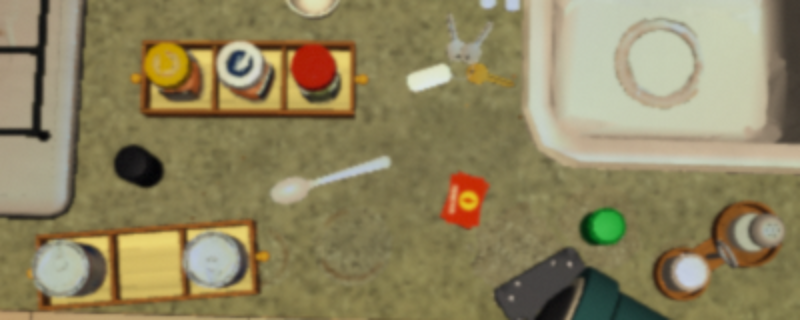

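All five stand in place. I'll check that jar_2 (231,181) and the pepper (494,265) are vertical, using the two views.

```bash
python3 - <<'E'
from h import *
c=cam("top");s=cam("side")
j=c["img"][:,:,::-1];i=s["img"][:,:,::-1]
print("jar2 lid",onz(c,231.4,180.8,.104).round(4),"jar1 lid",onz(c,194,182,.106).round(4),"pep top",onz(c,494,264.5,.094).round(4))
def put(im,cc,p,o,f): 
    for z in p[2]:
        u,v=proj(cc,[p[0],p[1],z]);cv2.circle(im,(int((u-o[0])*f),int((v-o[1])*f)),2,(0,0,255),-1)
P=[(.601,.1725,(.006,.104)),(.598,.2465,(.006,.106)),(.4537,-.3561,(.006,.072,.096)),(.4096,-.285,(.006,.078))]
def mk(im,cc,o,w,h,f):
    a=cv2.resize(im[o[1]:o[1]+h,o[0]:o[0]+w],(w*f,h*f),interpolation=cv2.INTER_CUBIC)
    for p in P:put(a,cc,p,o,f)
    return a
A=mk(j,c,(175,165),80,50,5);B=mk(j,c,(430,245),80,50,5);C=mk(i,s,(255,230),80,70,5);D=mk(i,s,(325,165),80,70,5)
cv2.imwrite("pics/chk.png",np.vstack([np.hstack([A,B]),np.hstack([C,D])]))
E
```

```text
jar2 lid [0.602  0.1678 0.104 ] jar1 lid [0.5968 0.2409 0.106 ] pep top [ 0.4526 -0.3562  0.094 ]
```

View pics/chk.png

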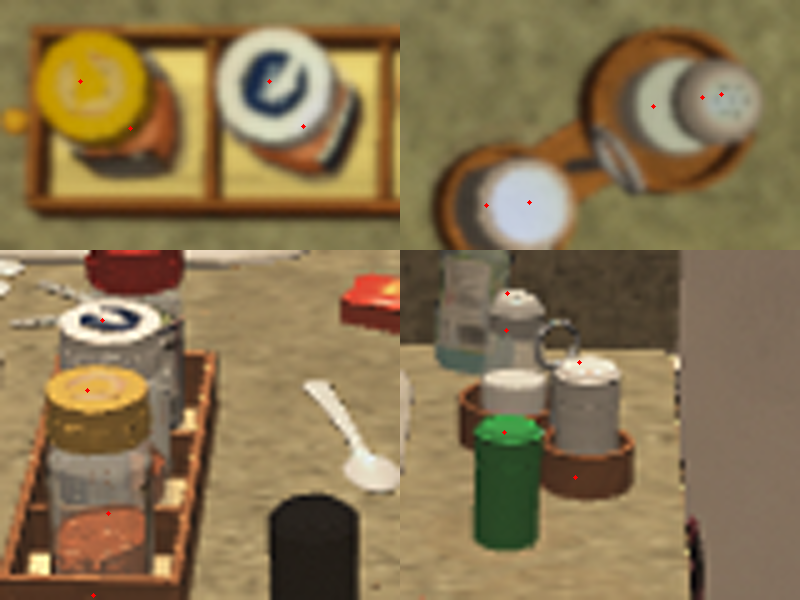

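Every lid lies within about 2 mm of where an upright object would show it in both views, so I'm handing the job in.

```bash
python3 -c "
from plant import workorder
print(workorder.job_done())"
```

```text
the job is handed in; nothing more can be done
None
```

Job handed in after about 31 s of robot time: both spice jars are in the jar tray, the tin is in the tin tray, and the salt and pepper are in their cruet cups, all upright in the final pictures.

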